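# Turn a drying pineapple slice with the lifter

## Task

Pick up the flat-bladed lifter, slide its blade under the near edge of the pineapple slice that lies against the ledge in the low part of the drying tray, and tip the slice over the ledge so that it lies flat, upside down, on the raised deck. Never touch the slice with the gripper itself. Then stand the lifter upright on the bench, off the tray, and let go.

Things in the scene. Friction and masses are not known exactly. Their poses are not given: they have to be found in the camera images.
- slice: Stiff dried pineapple slice, 25 g: rim 72 mm across, 4 mm thick, its underside 7 mm above the bay floor, on a core 44 mm across (11 mm high in all). Lies in one of three places, 85 mm apart, its rim 3 to 7 mm short of the ledge, free to slide to it; two loose banana chips 34 mm across lie in the others. Origin: centre of the core's underside; z out of the top face, down once turned.
- lifter_grip (a point): Middle of the lifter's upright black handle (22 mm along x, 16 along y), 65 mm above the blade's underside, 40 below the top. Steel blade 2.5 mm thick, 40 wide, square to the handle, from 30 mm behind it to the tip 65 mm ahead (+x). z up. 0.14 kg. Starts standing on the bench at one side of the tray; a like-handled press with a round foot, on the other side, is not needed.
- ledge (a point): Middle of the ledge's top edge in the fixed white tray. x points level from low bay to raised deck, y along the ledge, z up. Heights above the bench (0): bay floor 10 mm, deck 20 mm, so the ledge is a step of 10 mm. Bay reaches 110 mm to -x, open in front without wall; deck 149 mm to +x; tray 320 mm wide along y. Side and far walls 35 mm high.
Mind the look-alikes: they are no part of the job. Leave any blue look-alike of the part that bears lifter_grip alone. There is more than one size of the slice; the one meant has the size given above.

How it is judged (in metres and radians):
On the way:
1. the slice is tipped up 20 to 80 degrees, resting on the lifter (angle between slice's own z axis and vertical between 0.35 and 1.4 rad and contact force between lifter and slice above 0.02 N), for 0.06 s.
At the end, for the whole second after the job is handed in: The slice lies upside down within 10 degrees, at rest on the raised deck, its centre more than 10 mm beyond the ledge; the lifter stands upright (within 8 degrees) with its blade on the bench, not on the tray (grip point within 5 mm of its standing height) (angle between slice's own z axis and vertical above 2.96 rad and x of slice in the frame of ledge between 0.01 and 0.14 m and z of slice in the frame of ledge between 0.005 and 0.018 m and linear speed of slice below 0.02 m/s and angle between lifter_grip's own z axis and vertical below 0.15 rad and height (world z) of lifter_grip between 0.06 and 0.07 m); the robot touches nothing.
It fails at once if the gripper or arm touches the slice (contact force between any of the fingers, the arm and slice above 0.3 N).
It also fails if it takes over 51 s, if anything falls off the work surface, if the arm or the gripper's body presses on something with over 40 N, if the wrist force passes 120 N, or if a joint passes its speed limit or range.

## Robot

A 6-joint arm with a two-finger parallel gripper is mounted at the origin on the work surface. World frame = base frame: x ahead of the robot, y to its left, z up, the work surface at z = 0. Lengths are in mm, angles in degrees, forces in N, time in s.
With the tool pointing down it reaches from about 350 to 850 mm from the base axis. Payload 8.1 kg.
Tool frame: the origin (TCP) lies midway between the tips of the shut fingers; the grasp point (between the pads) lies 19 mm behind it; z points along the fingers, y is the line along which they close (so a half turn about z gives the same grasp; the last joint's range is limited). The gripper opens to 85 mm and grips with 20 to 120 N. Pads are 22 mm wide; open, the fingers measure 114 mm over their backs; the gripper's body (76 mm by 85 mm) begins 54 mm behind the grasp point. The pads swing forward as they close: fully open they stand 13 mm farther back than shut.
Start: joints at [-80.065, 7.471, 85.268, -0, 87.261, -4.893], TCP at [153.573, -580.018, 231.292] pointing down, gripper open.
Joint ranges: [-169.43, 169.43], [-51.17, 129.36], [1.28, 143.12], [-76.62, 256.62], [0, 156.53], [-152.29, 152.29]. Speed limits (degrees/s): [136.94, 136.94, 159.86, 180, 180, 180].

## Interface

Orientations are given as [roll, pitch, yaw] about the fixed x, y, z axes, in that order (R = Rz(yaw) Ry(pitch) Rx(roll)).
In Python, from bench import r gives the robot as it stands.
- The arm moves only by the tool step_arm, never from a script. Its arguments are lists of equal length, an entry for each row: "delta_pos": the shift along the world's x, y, z in units of 200 mm (1.0 is 200 mm), a list of three; "spin": the turn about the world's z in units of 180 degrees (1.0 is 180 degrees). In form: {"delta_pos": [[dx, dy, dz], ...], "spin": [spin, ...]}. A call has 1 to 8 rows; each row shifts and turns the commanded pose from where the row before left it; what a row does not reach is not made up. A row lasts 1/8 s, in which the tool goes at most 62.5 mm and 10.7 degrees, less where a joint would pass 70% of its speed; a pose out of reach is approached as far as the arm can. A call with a number of a shift or a turn outside -1 to 1 is refused whole. A call with a gripper value outside its range is refused whole. "gripper" is the opening, from -1 (shut) to 1 (fully open), set as the call begins (left out, the last holds). The fingers move at their own pace and stop on an object; "squeeze" is the grip in N (left out, the last holds). Time passes only in rows, so rows that do not move let the fingers close. It gives the time, the measured TCP pose, the force, the opening and the grip force at its end, in the units of the state.
- r.sense(): the state, without advancing time (a new reading comes with each control period).
- r.snapshot(name): name is "side" or "top" or "wrist"; returns a dict with "pixels" (420x560x3 uint8, blue, green, red), "fx", "fy", "cx", "cy" (pixels), "camera_from_world" (4x4, takes a point from world to camera coordinates). Camera axes: x right, y up, looking along -z (the intrinsics and any distortion apply to the point x, -y, -z); pixel columns grow to the right and rows downward; lengths in mm; the calibration is good to about 2 mm. A picture is of the moment at which its call begins. There is no depth.
- r.hand_in(): hands the job in; it is judged then, once.
The state is a dict: "time": time; "joint_pos": joint angles; "qd": joint speeds; "joint_efforts": joint torques, N m; "tool_pos": TCP position; "tcp_rot": TCP orientation; "ft_force": force on the tool from outside, world axes, zero at the start; "wrist_torque": the same for the moment, N m; "finger_gap": finger opening in mm; "grip_force": force on a finger pad.
Only numpy, scipy, OpenCV 4.12 (cv2) and the standard library are available. Lean on these libraries where they do the work, as an engineer would, in place of code of your own. Each camera call takes 0.05 s, during which the arm holds its last target. There are 200 camera calls.

## Working session

There is one attempt and no reset: what is moved stays moved. The work goes in short steps, Python scripts to look and compute and a tool call to move; the robot and the scene stay as the last step left them, time stands still between calls to the robot, and variables do not carry over. Pictures are saved under pics/ and viewed, at most 10 in all, crops included, and the job is handed in when it is done.

Besides the shell and the picture viewer there is one more tool, called after "Call:" as name(argument=value, ...) on one line, values as JSON. step_arm: Moves the arm, as the interface text tells. Shifts and turns lie within -1 to 1; 1 stands for 200 mm of shift or 180 degrees of turn. Its arguments: {"type":"object","properties":{"delta_pos":{"type":"array","items":{"type":"array","items":{"type":"number","minimum":-1,"maximum":1}}},"spin":{"type":"array","items":{"type":"number","minimum":-1,"maximum":1}},"gripper":{"type":"number"},"squeeze":{"type":"number"}},"required":["delta_pos","spin"]}

```bash
mkdir -p pics; cat > h.py <<'E'
import numpy as np,cv2
from bench import r
def snap(n,f):
    s=r.snapshot(n); cv2.imwrite('pics/'+f,s['pixels']); np.save('pics/'+f+'.npy',s,allow_pickle=True); return s
def load(f): return np.load('pics/'+f+'.npy',allow_pickle=True).item()
def ray(s,u,v,z):
    M=np.array(s['camera_from_world']);R=M[:3,:3];c=-R.T@M[:3,3]
    d=R.T@np.array([(u-s['cx'])/s['fx'],-(v-s['cy'])/s['fy'],-1])
    return (c+d*(z-c[2])/d[2]).round(1)
def proj(s,p):
    M=np.array(s['camera_from_world']);q=M[:3,:3]@np.array(p,float)+M[:3,3]
    return (s['cx']+s['fx']*q[0]/-q[2], s['cy']-s['fy']*q[1]/-q[2])
E
python3 - <<'E'
from h import *
a=snap('top','t0.png');b=snap('side','s0.png')
print({k:v for k,v in a.items() if k!='pixels'});print({k:v for k,v in b.items() if k!='pixels'});print(r.sense())
E
```

```text
{'fx': 379.57797862491253, 'fy': 379.57797862491253, 'cx': 283.31922286568215, 'cy': 208.39607325520865, 'camera_from_world': array([[ 2.01560411e-03, -9.99976561e-01, -6.54326865e-03,
        -4.31446297e+01],
       [ 9.77458183e-01,  5.88713420e-04,  2.11128288e-01,
        -5.52570679e+02],
       [-2.11119488e-01, -6.82132253e-03,  9.77436459e-01,
        -9.32331239e+02],
       [ 0.00000000e+00,  0.00000000e+00,  0.00000000e+00,
         1.00000000e+00]])}
{'fx': 384.32750635730275, 'fy': 384.32750635730275, 'cx': 282.08472954129417, 'cy': 211.3495293606744, 'camera_from_world': array([[-9.86951685e-01, -1.60319787e-01,  1.49645167e-02,
         4.96599096e+02],
       [ 1.15848642e-01, -6.42474653e-01,  7.57499447e-01,
        -1.44389702e+02],
       [-1.11827828e-01,  7.49348975e-01,  6.52664271e-01,
        -9.18047379e+02],
       [ 0.00000000e+00,  0.00000000e+00,  0.00000000e+00,
         1.00000000e+00]])}
{'time': 0.1, 'joint_pos': array([-8.00636930e+01,  7.51247578e+00,  8.53237418e+01, -1.03642125e-03,
        8.72605543e+01, -4.89253316e+00]), 'qd': array([ 0.01826127, -0.1519627 , -0.04633297, -0.02026453,  0.03978719,
       -0.01001068]), 'joint_efforts': array([ 9.85862862e-04, -5.70952427e+01, -5.01940799e+01, -1.29947944e-04,
        8.08407407e-03,  8.25536802e-06]), 'tool_pos': array([ 153.49416673, -579.52162944,  230.32492358]), 'tcp_rot': array([-1.79903492e+02, -7.22200975e-03,  1.48288845e+01]), 'ft_force': array([-0.70915216, -0.37269359, -1.17557302]), 'wrist_torque': array([-0.04097803, -0.03123024, -0.04822444]), 'grip_force': 0.0, 'finger_gap': 85.24719299770193}
```

View pics/t0.png

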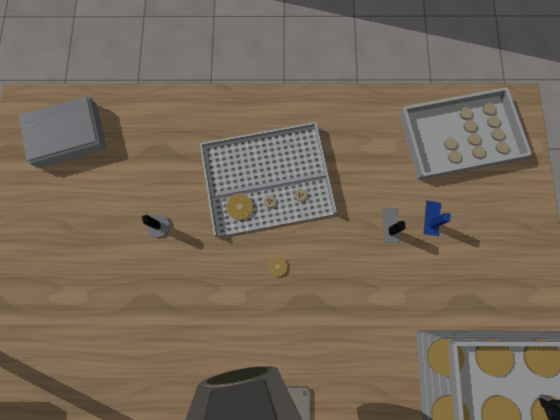

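View pics/s0.png

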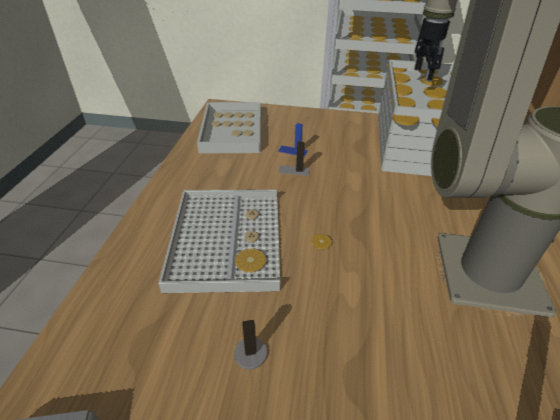

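Top view: the slice is at about (239,207), the ledge runs roughly (215,194) to (328,178), and the grey lifter is at about (391,225). The blue look-alike lifter is at (434,217), a small slice at (278,267), and the press at (155,226). The side view shows the slice at (251,260), nearest the +y wall. I'll enlarge both views to pick exact pixels.

```bash
python3 - <<'E'
from h import *
a=load('t0.png')['pixels'];b=load('s0.png')['pixels']
A=cv2.resize(a[115:255,195:345],None,fx=4,fy=4,interpolation=cv2.INTER_CUBIC)[:,:]
B=cv2.resize(a[195:255,370:420],None,fx=6,fy=6,interpolation=cv2.INTER_CUBIC)
C=cv2.resize(b[130:185,265:325],None,fx=3,fy=3,interpolation=cv2.INTER_CUBIC)
im=np.zeros((600,800,3),np.uint8);im[:560,:600]=A;im[:360,600:800]=B[:,50:250];im[380:545,610:790]=C
cv2.imwrite('pics/c0.png',im)
s=load('t0.png')
hsv=cv2.cvtColor(a,cv2.COLOR_BGR2HSV);m=cv2.inRange(hsv,(15,120,90),(35,255,255));m[:190]=0;m[225:]=0;m[:,:220]=0;m[:,258:]=0
c=max(cv2.findContours(m,0,1)[0],key=cv2.contourArea);e=cv2.fitEllipse(c);print(e,ray(s,*e[0],20),e[1])
E
```

```text
((239.00279235839844, 206.1629180908203), (23.90509796142578, 24.51232147216797), 83.45637512207031) [567.2  78.5  20. ] (23.90509796142578, 24.51232147216797)
```

View pics/c0.png

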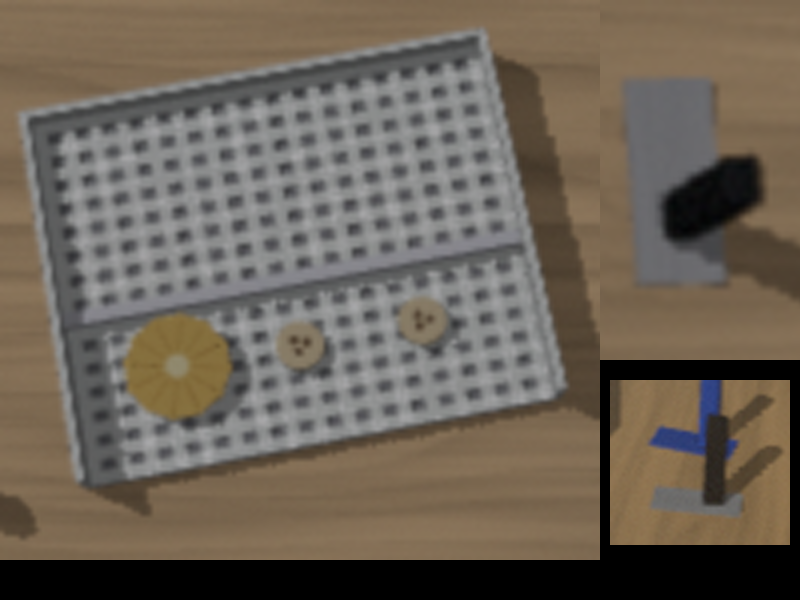

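The crop shows the ledge edge from crop (75,325) to (520,247), with the slice close to it. The lifter blade's corners are clear, and its handle stands nearer the lower end, so the tip points up the picture (+x).

```bash
python3 - <<'E'
from h import *
s=load('t0.png')
f=lambda x,y,z:ray(s,195+x/4-.375,115+y/4-.375,z)
g=lambda x,y,z:ray(s,378.33+(x-600)/6-.42,195+y/6-.42,z)
L=f(75,325,20),f(520,247,20);print('ledge',L,np.degrees(np.arctan2(*(L[0]-L[1])[[1,0]]))-90)
for p in [(22,115),(485,32),(563,390),(80,485)]: print('wall',f(*p,35))
c=f(177,366,20);d=(L[0]-L[1])[:2];d/=np.linalg.norm(d);n=np.array([d[1],-d[0]]);print('slice',c,'n',n,'dist',n@(c-L[1])[:2])
Q=[g(*p,2.5) for p in [(623,78),(712,78),(727,283),(636,285)]];print(Q)
tip=(Q[0]+Q[1])/2;back=(Q[2]+Q[3])/2;v=tip-back;print(tip,back,np.linalg.norm(v),np.degrees(np.arctan2(v[1],v[0])),'grip',back+v*30/95)
# handle check by side view top
for z in (60,105): print(proj(s,[*(back+v*30/95)[:2],z]))
M=np.array(s['camera_from_world']);
E
```

```text
ledge (array([596. , 149.5,  20. ]), array([ 651.6, -156.2,   20. ])) 10.308145111758051
wall [742.7 189.6  35. ]
wall [ 804.5 -133.3   35. ]
wall [ 547.7 -181.1   35. ]
wall [483.5 138.8  35. ]
slice [567.3  78.8  20. ] n [0.98385961 0.17894208] dist -40.88797595461252
[array([ 567.3, -313.6,    2.5]), array([ 567.3, -354.5,    2.5]), array([ 472.7, -355.5,    2.5]), array([ 471.7, -314.5,    2.5])]
[ 567.3  -334.05    2.5 ] [ 472.2 -335.     2.5] 95.1047448868877 0.5723362785822227 grip [ 502.23157895 -334.7           2.5       ]
(np.float64(396.779956958464), np.float64(227.49847118313068))
(np.float64(402.00656090777653), np.float64(224.53518717126468))
```

Call:
step_arm(delta_pos=[[0.218,0.153,-0.05],[0.218,0.153,-0.05],[0.218,0.153,-0.05],[0.218,0.153,-0.05],[0.218,0.153,-0.05],[0.218,0.153,-0.05],[0.218,0.153,-0.05],[0.218,0.153,-0.05]], spin=[-0.01,-0.01,-0.01,-0.01,-0.01,-0.01,-0.01,-0.008], gripper=1, squeeze=60)

```text
time: 1.1
tool_pos: [503.4, -333.9, 150.5]
tcp_rot: [-180.0, 0.0, 0.7]
ft_force: [0.1, -0.0, 0.0]
finger_gap: 85.5
grip_force: 0.0
```

Call:
step_arm(delta_pos=[[0,0,0],[0,0,0]], spin=[0,0])

```text
time: 1.35
tool_pos: [502.0, -335.1, 150.8]
tcp_rot: [-180.0, 0.1, 0.8]
ft_force: [-0.4, -0.2, 1.5]
finger_gap: 85.2
grip_force: 0.0
```

Call:
step_arm(delta_pos=[[0,0,-0.17],[0,0,-0.17],[0,0,-0.17],[0,0,0]], spin=[0,0,0,0])

```text
time: 1.85
tool_pos: [499.1, -334.7, 46.3]
tcp_rot: [-179.8, 0.3, 0.7]
ft_force: [-1.2, 0.3, -0.2]
finger_gap: 85.7
grip_force: 0.0
```

Call:
step_arm(delta_pos=[[0,0,0],[0,0,0],[0,0,0],[0,0,0],[0,0,0],[0,0,0]], spin=[0,0,0,0,0,0], gripper=-1)

```text
time: 2.6
tool_pos: [503.0, -335.7, 50.3]
tcp_rot: [179.9, -0.1, 0.8]
ft_force: [0.3, -0.8, 5.9]
finger_gap: 15.4
grip_force: 59.4
```

Call:
step_arm(delta_pos=[[0,0,0.05],[0,0,0.125],[0,0,0.125],[0,0,0]], spin=[0,0,0,0])

```text
time: 3.1
tool_pos: [503.8, -336.2, 111.9]
tcp_rot: [179.8, -0.2, 0.8]
ft_force: [-0.3, -1.1, -1.0]
finger_gap: 15.4
grip_force: 58.5
```

Call:
step_arm(delta_pos=[[-0.036,0.244,0],[-0.036,0.244,0],[-0.036,0.244,0],[-0.036,0.244,0],[-0.036,0.244,0],[-0.036,0.244,0],[-0.036,0.244,0],[-0.038,0.246,0]], spin=[0.007,0.007,0.007,0.007,0.007,0.007,0.007,0.006])

```text
time: 4.1
tool_pos: [443.1, 57.1, 108.0]
tcp_rot: [-180.0, 0.1, 10.7]
ft_force: [0.8, 1.0, -2.3]
finger_gap: 15.3
grip_force: 59.0
```

Call:
step_arm(delta_pos=[[0,0,0],[0,0,0],[0,0,0],[0,0,0]], spin=[0,0,0,0])

```text
time: 4.6
tool_pos: [444.5, 54.6, 109.1]
tcp_rot: [180.0, 0.0, 10.6]
ft_force: [-0.5, -0.4, -1.0]
finger_gap: 15.4
grip_force: 59.2
```

```bash
python3 - <<'E'
from h import *
s=r.sense();print(s['tool_pos'],s['tcp_rot'],s['time'],s['joint_pos'])
a=snap('top','t1.png');b=snap('side','s1.png')
A=cv2.resize(a['pixels'][115:315,190:340],None,fx=3,fy=3,interpolation=cv2.INTER_CUBIC)[:600]
B=cv2.resize(b['pixels'][150:320,220:336],None,fx=3,fy=3,interpolation=cv2.INTER_CUBIC)
im=np.zeros((600,800,3),np.uint8);im[:600,:450]=A;im[:510,450:798]=B
cv2.imwrite('pics/c1.png',im)
E
```

```text
[444.48508555  54.59328212 109.13049221] [1.79995606e+02 1.58863848e-02 1.05834927e+01] 4.6 [ 4.43046061e-01 -1.12918468e+01  1.16667215e+02 -7.38603154e-03
  7.46394962e+01  7.98615102e+01]
```

View pics/c1.png

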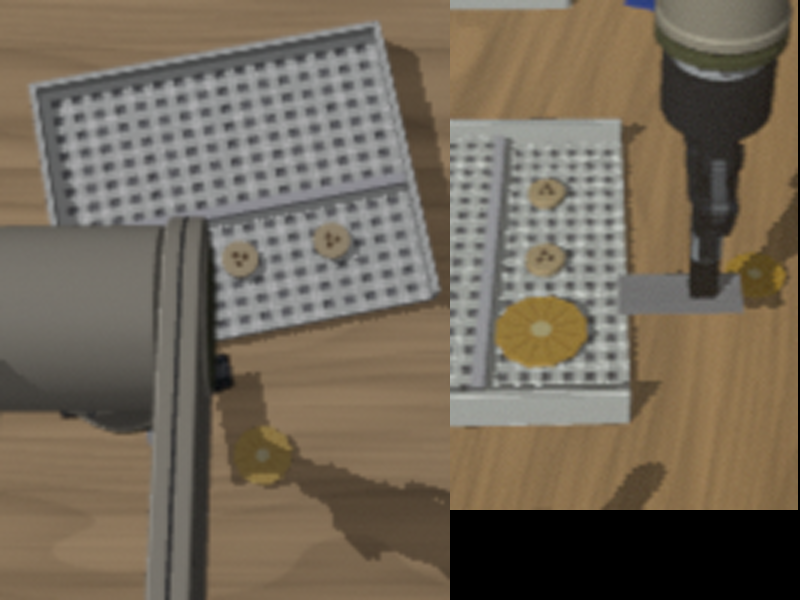

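The side view shows the blade level, with its tip edge at crop (621,275) to (620,312). The slice centre is at crop (541,331) and has not moved. The top view is blocked by the arm.

```bash
python3 - <<'E'
from h import *
s=load('s1.png');g=lambda x,y,z:ray(s,220+(x-450)/3-.33,150+y/3-.33,z)
n=np.array([.9826,.1857]);l=np.array([-.1857,.9826])
T=(g(622,276,62.5)+g(620,312,62.5))/2
S=g(541,331,21);L=[g(486,386,20),g(508,140,20)]
a=s['pixels'];hsv=cv2.cvtColor(a,cv2.COLOR_BGR2HSV);m=cv2.inRange(hsv,(15,120,90),(35,255,255));m[:,:225]=0;m[:,275:]=0;m[:240]=0;m[280:]=0
c=max(cv2.findContours(m,0,1)[0],key=cv2.contourArea);e=cv2.fitEllipse(c);print(e)
print('tip',T,'expected',np.array([444.5,55])+65*n,'slice',S,ray(s,*e[0],20),'ledge',L)
for P in (S,np.array([567.3,78.8,0])): print('rel to tip n,l',n@(P-T)[:2],l@(P-T)[:2])
print('slice->ledge',n@(L[0]-S)[:2],n@(L[1]-S)[:2])
E
```

```text
((250.0037078857422, 260.0064392089844), (22.13037109375, 29.088003158569336), 84.43323516845703)
tip [505.4   69.45  62.5 ] expected [508.369   67.0705] slice [567.  81.  21.] [567.3  80.1  20. ] ledge [array([595.6, 141.1,  20. ]), array([ 651.6, -149.9,   20. ])]
rel to tip n,l 62.67299500000002 -0.09009000000000686
rel to tip n,l 62.55923499999998 -2.307520000000002
slice->ledge 39.26293000000002 40.24983000000003
```

Call:
step_arm(delta_pos=[[0,0,-0.09],[0,0,-0.09],[0,0,-0.06],[0,0,0],[0,0,0]], spin=[0,0,0,0,0])

```text
time: 5.32
tool_pos: [444.6, 55.5, 61.5]
tcp_rot: [180.0, -0.0, 10.7]
ft_force: [0.6, 0.1, -1.0]
finger_gap: 15.2
grip_force: 59.3
```

Call:
step_arm(delta_pos=[[0.049,0.0093,0],[0.049,0.0093,0],[0.024,0.0046,0],[0.024,0.0046,0],[0,0,0],[0,0,0]], spin=[0,0,0,0,0,0])

```text
time: 6.08
tool_pos: [473.3, 61.1, 61.2]
tcp_rot: [-180.0, 0.0, 10.7]
ft_force: [0.6, -0.7, -1.3]
finger_gap: 15.2
grip_force: 59.3
```

```bash
python3 - <<'E'
from h import *
for i in range(3):
    b=snap('side','s2.png'); s=r.sense();print(s['tool_pos'],s['tcp_rot'],s['ft_force'])
cv2.imwrite('pics/c2.png',cv2.resize(b['pixels'][180:300,225:345],None,fx=5,fy=5,interpolation=cv2.INTER_CUBIC))
E
```

```text
[473.29943256  61.12482402  61.16931466] [-1.79998757e+02  2.03750770e-02  1.06907985e+01] [-0.68238884  0.10439378 -2.51732972]
[473.34968522  61.1220728   61.20295635] [-1.79998103e+02  1.15407798e-02  1.06880101e+01] [-1.24298503e-04 -2.98812811e-03 -8.75578523e-01]
[473.37788577  61.11905207  61.2641748 ] [-1.79998202e+02  5.97176736e-03  1.06856070e+01] [-0.54919062 -0.87501034 -1.13214565]
```

View pics/c2.png

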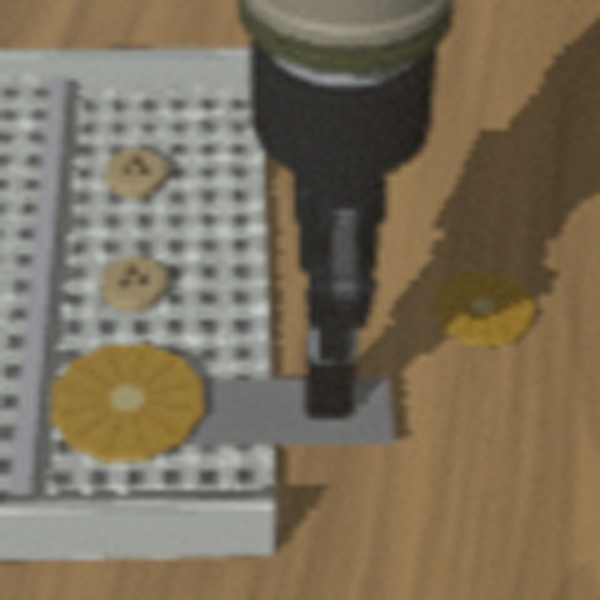

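The blade is under the slice's near rim (slice centre at crop (127,398)) and well centred. I'll push on to the core and the ledge, watching the force.

Call:
step_arm(delta_pos=[[0.025,0.0046,0],[0.025,0.0046,0],[0.01,0.0018,0],[0,0,0]], spin=[0,0,0,0])

```text
time: 6.72
tool_pos: [485.7, 63.4, 61.2]
tcp_rot: [-180.0, 0.0, 10.7]
ft_force: [0.2, 0.8, -1.5]
finger_gap: 15.2
grip_force: 59.3
```

Call:
step_arm(delta_pos=[[0.01,0.0018,0],[0,0,0]], spin=[0,0])

```text
time: 6.98
tool_pos: [487.4, 63.7, 61.2]
tcp_rot: [-180.0, 0.0, 10.7]
ft_force: [-0.3, -0.6, -0.8]
finger_gap: 15.5
grip_force: 59.2
```

```bash
python3 - <<'E'
from h import *
b=snap('side','s3.png')
s=r.sense();print(s['tool_pos'],s['ft_force'])
for f in ('s1.png','s2.png','s3.png'):
    a=load(f);hsv=cv2.cvtColor(a['pixels'],cv2.COLOR_BGR2HSV);m=cv2.inRange(hsv,(15,120,90),(35,255,255));m[:,:225]=0;m[:,275:]=0;m[:240]=0;m[280:]=0
    c=max(cv2.findContours(m,0,1)[0],key=cv2.contourArea);e=cv2.fitEllipse(c);print(e[0],ray(a,*e[0],20))
E
```

```text
[487.45169154  63.70688941  61.21296892] [-1.00043346  0.19596427 -1.70748231]
(250.0037078857422, 260.0064392089844) [567.3  80.1  20. ]
(250.04656982421875, 260.0011901855469) [567.2  80.1  20. ]
(247.5264129638672, 259.9986877441406) [573.   81.1  20. ]
```

Call:
step_arm(delta_pos=[[0.008,0.0015,0],[0,0,0]], spin=[0,0])

```text
time: 7.28
tool_pos: [488.0, 63.8, 60.8]
tcp_rot: [-180.0, 0.2, 10.7]
ft_force: [-4.4, -1.6, 0.1]
finger_gap: 15.3
grip_force: 59.4
```

```bash
python3 - <<'E'
from h import *
b=snap('side','s3.png')
s=r.sense();print(s['tool_pos'],s['tcp_rot'],s['ft_force'])
a=b;hsv=cv2.cvtColor(a['pixels'],cv2.COLOR_BGR2HSV);m=cv2.inRange(hsv,(15,120,90),(35,255,255));m[:,:225]=0;m[:,275:]=0;m[:240]=0;m[280:]=0
c=max(cv2.findContours(m,0,1)[0],key=cv2.contourArea);e=cv2.fitEllipse(c);print(e[0],ray(a,*e[0],20))
E
```

```text
[488.10588052  63.88910912  60.79873153] [-1.79990131e+02  1.37759206e-01  1.06917500e+01] [-5.6240781  -1.62855406  0.35270686]
(247.5264129638672, 259.9986877441406) [573.   81.1  20. ]
```

Call:
step_arm(delta_pos=[[-0.0246,-0.0046,0],[0.002,0.0004,0.033],[0.002,0.0004,0.033],[0.007,0.0013,0.0245],[0.007,0.0013,0.0245],[0.0187,0.0035,0.0323],[0.0187,0.0035,0.0323],[0,0,0]], spin=[0,0,0,0,0,0,0,0])

```text
time: 8.32
tool_pos: [496.2, 65.2, 98.0]
tcp_rot: [180.0, -0.1, 10.7]
ft_force: [0.9, -0.2, -1.0]
finger_gap: 15.5
grip_force: 59.2
```

```bash
python3 - <<'E'
from h import *
b=snap('side','s4.png')
s=r.sense();print(s['tool_pos'],s['tcp_rot'],s['ft_force'])
cv2.imwrite('pics/c4.png',cv2.resize(b['pixels'][180:300,225:345],None,fx=5,fy=5,interpolation=cv2.INTER_CUBIC))
E
```

```text
[495.70308793  65.18941313  97.4887765 ] [ 1.79994480e+02 -3.03333177e-02  1.06912522e+01] [-1.21818874 -0.39102373 -2.59051909]
```

View pics/c4.png

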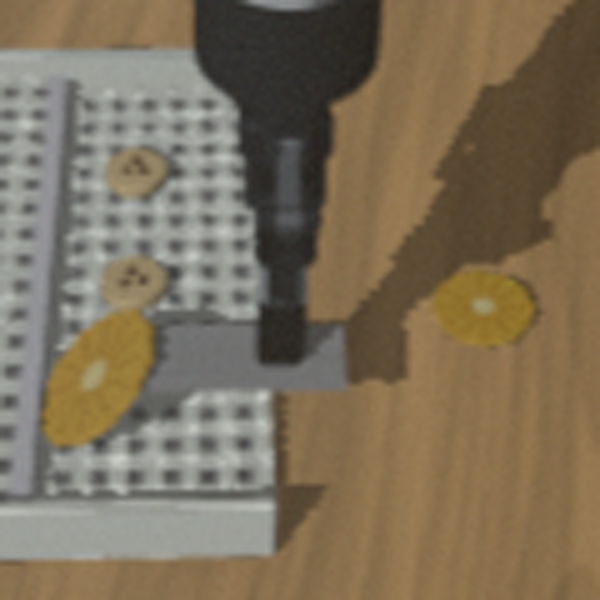

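The slice is tipped about 40° and rests on the blade (crop (100,378)), with its lower rim in the ledge corner. I'll carry on along the arc.

Call:
step_arm(delta_pos=[[0.028,0.0053,0.0278],[0.028,0.0053,0.0278],[0.0297,0.0056,0.017],[0.0297,0.0056,0.017],[0.0305,0.0058,0.009],[0.0305,0.0058,0.009],[0,0,0]], spin=[0,0,0,0,0,0,0])

```text
time: 9.25
tool_pos: [531.1, 71.9, 118.8]
tcp_rot: [180.0, -0.0, 10.7]
ft_force: [-0.0, -0.6, -1.5]
finger_gap: 15.6
grip_force: 59.2
```

Call:
step_arm(delta_pos=[[0.0268,0.0051,0.0025],[0.0268,0.0051,0.0025],[0.03,0.0056,0],[0.03,0.0056,0],[0.03,0.0056,0],[0.03,0.0056,0],[0,0,0],[0,0,0]], spin=[0,0,0,0,0,0,0,0])

```text
time: 10.25
tool_pos: [565.2, 78.4, 119.6]
tcp_rot: [-180.0, 0.0, 10.7]
ft_force: [-0.2, 0.0, -1.5]
finger_gap: 15.4
grip_force: 59.2
```

```bash
python3 - <<'E'
from h import *
b=snap('side','s5.png')
s=r.sense();print(s['tool_pos'],s['tcp_rot'],s['ft_force'])
cv2.imwrite('pics/c5.png',cv2.resize(b['pixels'][180:300,175:295],None,fx=5,fy=5,interpolation=cv2.INTER_CUBIC))
E
```

```text
[565.14903437  78.34051313 119.63505158] [-1.79997351e+02  1.61746437e-02  1.06868164e+01] [-0.55177809  0.27985277 -2.11274883]
```

View pics/c5.png

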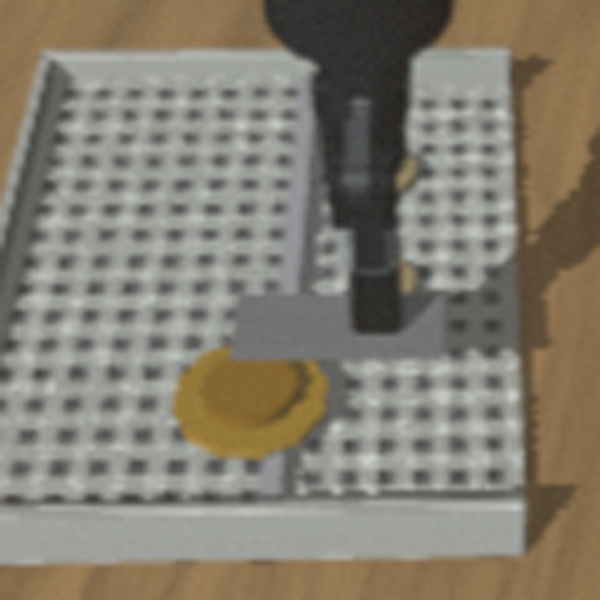

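The slice is upside down on the deck at about crop (250,400), core up. Now I'll return the lifter to its starting spot on the bench.

Call:
step_arm(delta_pos=[[-0.0393,-0.2585,0.02],[-0.0393,-0.2585,0],[-0.0393,-0.2585,0],[-0.0393,-0.2585,0],[-0.0393,-0.2585,0],[-0.0393,-0.2585,0],[-0.0393,-0.2585,0],[-0.0393,-0.2585,0]], spin=[-0.007,-0.007,-0.007,-0.007,-0.007,-0.007,-0.007,-0.006])

```text
time: 11.3
tool_pos: [501.9, -336.8, 123.9]
tcp_rot: [180.0, -0.0, 0.7]
ft_force: [0.9, -0.7, -1.3]
finger_gap: 15.1
grip_force: 59.1
```

Call:
step_arm(delta_pos=[[0,0,0],[0,0,0],[0,0,-0.13],[0,0,-0.13],[0,0,-0.08],[0,0,0],[0,0,0],[0,0,0]], spin=[0,0,0,0,0,0,0,0])

```text
time: 12.3
tool_pos: [503.3, -335.8, 57.2]
tcp_rot: [179.9, -0.1, 0.8]
ft_force: [-0.3, 0.2, -1.7]
finger_gap: 14.8
grip_force: 59.5
```

```bash
python3 - <<'E'
from h import *
b=snap('side','s6.png');t=snap('top','t6.png')
s=r.sense();print(s['tool_pos'],s['tcp_rot'],s['ft_force'])
for n,a in (('s',b),('t',t)):
    hsv=cv2.cvtColor(a['pixels'],cv2.COLOR_BGR2HSV);m=cv2.inRange(hsv,(12,110,60),(35,255,255))
    x0,x1,y0,y1=(205,260,235,285) if n=='s' else (215,270,165,220)
    k=np.zeros_like(m);k[y0:y1,x0:x1]=255;m&=k
    c=max(cv2.findContours(m,0,1)[0],key=cv2.contourArea);e=cv2.fitEllipse(c);p=ray(a,*e[0],22);print(e,p,'beyond',np.array([.9826,.1857])@(p[:2]-[595.8,145]))
E
```

```text
[ 503.04745504 -335.70756932   56.84071669] [ 1.79938017e+02 -7.85048406e-02  7.85121744e-01] [ 0.47131592  0.06924989 -2.07932091]
((224.7350616455078, 259.2677917480469), (22.39043426513672, 29.578840255737305), 79.48124694824219) [625.9  89.9  22. ] beyond 19.344190000000022
((235.62510681152344, 185.3053436279297), (23.71641731262207, 24.67442512512207), 80.867431640625) [625.4  89.1  22. ] beyond 18.704330000000024
```

Call:
step_arm(delta_pos=[[0,0,-0.015],[0,0,-0.01],[0,0,-0.006],[0,0,0],[0,0,0]], spin=[0,0,0,0,0])

```text
time: 13.02
tool_pos: [502.6, -335.3, 50.3]
tcp_rot: [180.0, -0.0, 0.8]
ft_force: [-1.1, 1.9, 5.8]
finger_gap: 15.3
grip_force: 60.6
```

Contact force is the same as at the grasp (about 6 N). Now I'll release and rise.

Call:
step_arm(delta_pos=[[0,0,0],[0,0,0],[0,0,0],[0,0,0],[0,0,0],[0,0,0],[0,0,0],[0,0,0]], spin=[0,0,0,0,0,0,0,0], gripper=1)

```text
time: 14.02
tool_pos: [502.5, -335.3, 49.5]
tcp_rot: [180.0, 0.0, 0.8]
ft_force: [1.2, 0.3, -0.2]
finger_gap: 85.3
grip_force: 0.0
```

Call:
step_arm(delta_pos=[[0,0,0.1],[0,0,0.15],[0,0,0.2],[0,0,0.2],[0,0,0],[0,0,0],[0,0,0],[0,0,0]], spin=[0,0,0,0,0,0,0,0])

```text
time: 15.02
tool_pos: [501.9, -334.8, 178.3]
tcp_rot: [-179.9, 0.1, 0.8]
ft_force: [0.4, -0.4, 0.4]
finger_gap: 85.3
grip_force: 0.0
```

```bash
python3 - <<'E'
from h import *
b=snap('side','s7.png');print(r.sense()['tool_pos'])
cv2.imwrite('pics/c7.png',cv2.resize(b['pixels'][90:310,155:355],None,fx=2.7,fy=2.7,interpolation=cv2.INTER_CUBIC))
E
```

```text
[ 501.97673209 -334.83908763  178.44815717]
```

View pics/c7.png

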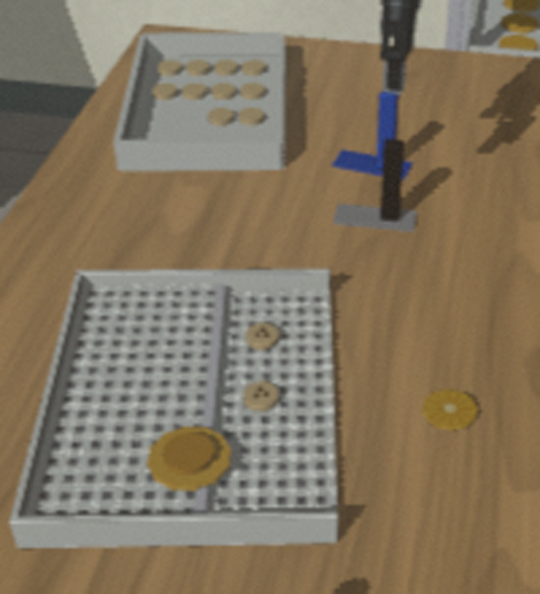

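The lifter stands upright on the bench at crop (390,180). The slice lies flat, upside down, on the deck at crop (190,457), and the gripper is clear of everything.

```bash
python3 -c "
from bench import r
print(r.hand_in())"
```

```text
the job is handed in; nothing more can be done
None
```

The slice was tipped over the ledge with the lifter and lies upside down on the deck, its centre about 19 mm past the ledge; the lifter stands upright on the bench, and the job was handed in at about 15 s (no verdict was returned).

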